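# Set out the tea offering and bring the slide tray to its mark, slack taken up

### The arm

A 6-joint arm with a two-finger parallel gripper is mounted at the origin on the work surface. World frame = base frame: x ahead of the robot, y to its left, z up, the work surface at z = 0. Lengths are in m, angles in degrees, forces in N, time in s.
With the tool pointing down it reaches from about 0.4 to 0.825 m from the base axis. Payload 7 kg.
Tool frame: the origin (TCP) lies at the very end of the fingers, on their centre line; the grasp point (between the pads) lies 19 mm behind it; z points along the fingers, y is the line along which they close (so a half turn about z gives the same grasp; the last joint's range is limited). The gripper opens to 88 mm and grips with 3 to 60 N. Pads are 19 mm wide; open, the fingers measure 130 mm over their backs; the gripper's body (78 mm by 193 mm) begins 47 mm behind the grasp point.
Start: joints at [-49.727, 20.546, 0.682, 0, -70.136, -16.507], TCP at [0.272, -0.618, 0.227] pointing down, gripper open.
Joint ranges: [-176.03, 176.03], [-82.01, 121.73], [-58.28, 71.71], [-173.87, 95.51], [-174.79, -0.11], [-173.66, 173.66]. Speed limits (degrees/s): [136.94, 136.94, 172.46, 180, 180, 180].

### API

Orientations are given as [roll, pitch, yaw] about the fixed x, y, z axes, in that order (R = Rz(yaw) Ry(pitch) Rx(roll)).
In Python, from plant import r gives the robot as it stands. The module is installed in compiled form; this text tells all that it offers.
- The arm moves only by the tool jog_arm, never from a script. Its arguments are lists of equal length, an entry for each row: "travel": the shift along the tool's x, y, z each as a share of 50 cm, from -1 to 1, a list of three; "dr": the turn, a rotation vector about the tool's x, y, z each as a share of 360 degrees, from -1 to 1, a list of three; "claw": the opening, from 0 (shut) to 1 (fully open). A call has exactly 10 rows; each row is the pose to reach, as a shift and turn from the pose commanded when the call began, along the tool's axes at that moment, turning the shorter way round; what a row does not reach only later rows make up. A row lasts 1/8 s, in which the tool goes at most 62.5 mm and 10.7 degrees, less where a joint would pass 70% of its speed; a pose out of reach is approached as far as the arm can. A call with a number of a shift or a turn outside -1 to 1 is refused whole. A call with a gripper value outside its range is refused whole. The fingers move at their own pace and stop on an object; "newtons" is the grip in N (left out, the last holds). Time passes only in rows, so rows that repeat a pose let the fingers close, or fill a call up. It gives the time, the measured TCP pose, the force, the opening and the grip force at its end, in the units of the state.
- r.get_state(): the state, without advancing time (a new reading comes with each control period).
- r.capture(name): name is "side" or "top"; returns a dict with "pixels" (400x640x3 uint8, red, green, blue), "range_z" (400x640 float32, m along the optical axis (not along the pixel's ray), 0 where there is no reading), "fx", "fy", "cx", "cy" (pixels), "position" and "attitude" of the camera in the world. Camera axes: x right, y up, looking along -z (the intrinsics and any distortion apply to the point x, -y, -z); pixel columns grow to the right and rows downward; lengths in m; the calibration is good to about 2 mm. A picture is of the moment at which its call begins.
- r.close_job(): hands the job in; it is judged then, once.
Trained networks look in the newest picture that a camera, given by its name, has taken for a name from the list of things; names that differ only in an ending like _2 or _b are one class to them, and where a whole thing is asked for, a point or a joint stands for the part that bears it (a point fixed in the world has none). Each returns a list of dicts, best first, with "conf" (0 to 1); they miss things now and then, are a little off and sometimes report something else, mostly with a low value. They report only what shows in the picture. A call takes as long as a camera call. They do not tell look-alikes from the thing itself.
- r.boxes_of(name, camera): "extent" ([left, top, right, bottom] in pixels, round what is visible of it).
- r.regions_of(name, camera): "pixels" (400x640 bool, what is visible of it) and "extent" ([left, top, right, bottom] in pixels, round what is visible of it).
- r.tip_of(name, camera): "at" ([column, row] in pixels: a listed point, or the origin of a listed thing).
The state is a dict: "time_s": time; "joints": joint angles; "qd": joint speeds; "joint_torque": joint torques, N m; "tcp_pos": TCP position; "eef_rot": TCP orientation; "contact_force": force on the tool from outside, world axes, zero at the start; "moment": the same for the moment, N m; "gripper_width": finger opening in m; "gripper_force": force on a finger pad.
Only numpy, scipy, OpenCV 4.12 (cv2) and the standard library are available. Lean on these libraries where they do the work, as an engineer would, in place of code of your own. Each camera call takes 0.05 s, during which the arm holds its last target. There are 200 camera calls.

### The job

Draw the offering tray by its grip post all the way to the loading stop at the right-hand end, stand every porcelain cup upright on a coaster of its own, centred so that no part of its foot overhangs, while the tray is at that stop, then drive the tray to the left by the grip post until the pointer stands within the width of the mark block. The post is slack in the tray's fork, so the last movement onto the mark must be leftward, leaving the post hard against the left cheek of the fork (if you overshoot, back well off and come up again); the cups must finish centred, and leave the other altar things where they are.

Things in the scene. Friction and masses are not known exactly. Their poses are not given: they have to be found in the camera images.
- base: fixed wooden slide base, 185 (x) x 600 (y) x 20 mm, standing on the ledge; origin on its underside, midway along y and right below the line of the coasters (80 mm from its robot-side edge, 105 mm from its far edge); its y axis is the direction in which the tray slides (to the robot's left), its x axis points away from the robot
- tray (a joint): travel of the dark wooden tray (460 mm along base y, 150 mm along base x, 12 mm thick, top 33 mm above the ledge) along base y, m: 0 = against the loading stop at the right-hand (-y) end, 0.13 = against the left-hand stop; friction about 4 N, stays where it is left
- grip (a joint): slack of the grip post in the tray's fork, m: the post moves 0.012 along base y before it carries the tray. 0 = post against the right-hand (-y) cheek of the fork (as after drawing the tray to the right), 0.012 = against the left-hand (+y) cheek (slack taken up, as after driving the tray to the left); friction about 0.7 N, stays where it is left
- grip_top (a point): centre of the top of the square wooden grip post, 16 x 16 mm, its sides along base x and y, upright at the middle of the tray's robot-side edge, 97 mm from the tray's centre line; top 92 mm above the ledge, free for the fingers above the brass fork cheeks, which end 56 mm above the ledge
- pointer (a point): tip of the 4 mm wide brass pointer that sticks out 15 mm from the middle of the tray's far edge and moves with the tray, 33 mm above the ledge
- mark_top (a point): centre of the top of the fixed aluminium mark block at the far edge of the base, 8 mm wide along base y, 12 mm along base x, top 36 mm above the ledge, axes as the base's; the pointer passes about 1 mm in front of it. The tray has to travel somewhere between 0.05 and 0.105 m from the loading stop to bring the pointer to it
- coaster0 (a point): centre of the top of cork coaster 0, a disc of 68 mm diameter and 4 mm thickness fixed on the tray, top 37 mm above the ledge; four in a row along base y, 105 mm apart, number 0 at the right-hand (-y) end
- coaster1 (a point): centre of the top of cork coaster 1, a disc of 68 mm diameter and 4 mm thickness fixed on the tray, top 37 mm above the ledge; four in a row along base y, 105 mm apart, number 0 at the right-hand (-y) end
- coaster2 (a point): centre of the top of cork coaster 2, a disc of 68 mm diameter and 4 mm thickness fixed on the tray, top 37 mm above the ledge; four in a row along base y, 105 mm apart, number 0 at the right-hand (-y) end
- coaster3 (a point): centre of the top of cork coaster 3, a disc of 68 mm diameter and 4 mm thickness fixed on the tray, top 37 mm above the ledge; four in a row along base y, 105 mm apart, number 0 at the right-hand (-y) end
- cup0: plain white porcelain cup without handle, 65 mm high, 58 mm outer diameter in its upper half, foot 48 mm diameter, wall 4 mm, about 0.13 kg, open upward; origin at the centre of its foot's underside, z up; three or four cups are present, standing on the ledge on the robot's side of the slide
- cup1: plain white porcelain cup without handle, 65 mm high, 58 mm outer diameter in its upper half, foot 48 mm diameter, wall 4 mm, about 0.13 kg, open upward; origin at the centre of its foot's underside, z up; three or four cups are present, standing on the ledge on the robot's side of the slide
- cup2: plain white porcelain cup without handle, 65 mm high, 58 mm outer diameter in its upper half, foot 48 mm diameter, wall 4 mm, about 0.13 kg, open upward; origin at the centre of its foot's underside, z up; three or four cups are present, standing on the ledge on the robot's side of the slide
- cup3: plain white porcelain cup without handle, 65 mm high, 58 mm outer diameter in its upper half, foot 48 mm diameter, wall 4 mm, about 0.13 kg, open upward; origin at the centre of its foot's underside, z up; three or four cups are present, standing on the ledge on the robot's side of the slide
- incense_box: incense carton 60 x 45 x 50 mm high with a red band, among the cups; not part of the job; origin at the centre of its underside
- teapot: red ceramic teapot, 116 mm body diameter, 110 mm high; not part of the job; origin at the centre of its underside
- fruit: plate of oranges, 130 mm diameter, 75 mm high; not part of the job; origin at the centre of its underside
There are look-alikes about, which are no part of the job. Leave any purple look-alike of the cup2 alone. Leave any purple look-alike of the cup0 alone.

How it is judged:
By the outcome, as a careful person would: the job done as asked, in the order asked, and still so for the second after the job is handed in, with the robot touching nothing.
Of cup0, cup1, cup2, cup3 only 3 to 4 are there at a start; the rules pass over those that are not, and their reading is None.
At some moment in a run one of cup0, cup1, cup2, cup3 may be knocked a few centimetres aside while the robot is not near it.
It also fails if it takes over 210 s, if anything falls off the work surface, if the arm or the gripper's body presses on something with over 40 N, if the wrist force passes 120 N, or if a joint passes its speed limit or range.

## Working session

There is one attempt and no reset: what is moved stays moved. The work goes in short steps, Python scripts to look and compute and a tool call to move; the robot and the scene stay as the last step left them, time stands still between calls to the robot, and variables do not carry over. Pictures are saved under pics/ and viewed, at most 14 in all, crops included, and the job is handed in when it is done.

Besides the shell and the picture viewer there is one more tool, called after "Emit:" by a JSON object that holds its "api" and its "payload", one argument or row to a line. jog_arm: Moves the arm, as the interface text tells. Its arguments: {"type":"object","properties":{"travel":{"type":"array"},"dr":{"type":"array"},"claw":{"type":"array"},"newtons":{"type":"number"}},"required":["travel","dr","claw"]}

```bash
mkdir -p pics; ls; cat > h.py <<'E'
import numpy as np, cv2
from plant import r
from scipy.spatial.transform import Rotation as R
def att(c):
    a=np.array(c["attitude"],float)
    if a.shape==(3,3): return a
    return (R.from_euler('xyz',a,degrees=True) if a.size==3 else R.from_quat(a)).as_matrix()
def cloud(c):
    z=c["range_z"]; v,u=np.mgrid[0:400,0:640]
    P=np.stack([(u-c["cx"])/c["fx"]*z,-(v-c["cy"])/c["fy"]*z,-z],-1)
    return P@att(c).T+np.array(c["position"])
def onplane(c,uv,h):
    d=att(c)@np.array([(uv[0]-c["cx"])/c["fx"],-(uv[1]-c["cy"])/c["fy"],-1]); p=np.array(c["position"])
    return p+d*(h-p[2])/d[2]
def save(c,n): cv2.imwrite(f"pics/{n}.png",c["pixels"][:,:,::-1])
E
python3 - <<'E'
from h import *
print(r.get_state())
for n in("top","side"):
    c=r.capture(n); save(c,n+"1"); print(n,{k:v for k,v in c.items() if k not in("pixels","range_z")})
    P=cloud(c); print(np.nanmin(P[...,2]),np.median(P[...,2]))
    for t in("cup0","grip_top","pointer","mark_top","coaster0","coaster1","coaster2","coaster3","incense_box","teapot","fruit","base"):
        print(t,[(np.round(d["at"],1).tolist(),round(d["conf"],2)) for d in r.tip_of(t,n)])
E
```

```text
pics
{'time_s': 0.0, 'joints': array([-4.97281727e+01,  2.05918139e+01,  6.34268725e-01, -2.25360199e-02,
       -7.01360837e+01, -1.65085065e+01]), 'qd': array([-0.04110793,  0.02490459,  0.00668517, -0.00490851,  0.00554783,
        0.11201378]), 'joint_torque': array([-2.67394062e-04, -5.82719278e+01,  2.93058783e+01,  6.99735135e+00,
        6.84848113e-03, -1.91575682e-04]), 'tcp_pos': array([ 0.27180416, -0.61731731,  0.22561458]), 'eef_rot': array([ 1.79904210e+02, -6.29632092e-03, -1.56244349e+02]), 'contact_force': array([ 0.03184382, -0.22305452,  0.18998002]), 'moment': array([-0.0403869 , -0.00825318, -0.02157155]), 'gripper_force': 0.0, 'gripper_width': 0.08743192135847636}
top {'fx': 389.00546132324513, 'fy': 389.00546132324513, 'cx': 313.1512366469937, 'cy': 200.0665462167229, 'position': array([0.47405146, 0.02457266, 1.09657099]), 'attitude': array([  2.85673812,   0.58186946, -91.57535026])}
-0.7707385441019987 0.000843128753908795
cup0 [([279.8, 236.1], 0.87), ([192.4, 261.7], 0.86), ([373.9, 227.3], 0.85), ([373.6, 255.0], 0.79), ([326.8, 233.9], 0.76), ([225.6, 2
[... 1260 characters left out ...]
], 0.48)]
pointer [([264.9, 199.3], 0.71), ([289.2, 209.6], 0.47)]
mark_top [([263.0, 187.0], 0.41)]
coaster0 [([304.6, 190.3], 0.98), ([308.3, 167.4], 0.91), ([290.0, 209.6], 0.75), ([278.8, 234.3], 0.65)]
coaster1 [([304.6, 190.3], 0.98), ([308.3, 167.4], 0.91), ([290.0, 209.6], 0.75), ([278.8, 234.3], 0.65)]
coaster2 [([304.6, 190.3], 0.98), ([308.3, 167.4], 0.91), ([290.0, 209.6], 0.75), ([278.8, 234.3], 0.65)]
coaster3 [([304.6, 190.3], 0.98), ([308.3, 167.4], 0.91), ([290.0, 209.6], 0.75), ([278.8, 234.3], 0.65)]
incense_box [([374.2, 161.1], 0.94)]
teapot [([274.1, 338.0], 0.7)]
fruit [([331.8, 135.1], 0.7), ([263.8, 198.4], 0.56), ([301.5, 203.9], 0.32)]
base [([299.8, 205.1], 0.77)]
```

```bash
python3 - <<'E'
import cv2
a=cv2.imread("pics/top1.png")[110:290,150:510]; cv2.imwrite("pics/t1c.png",cv2.resize(a,(800,400),interpolation=cv2.INTER_CUBIC))
a=cv2.imread("pics/side1.png")[100:370,200:460]; cv2.imwrite("pics/s1c.png",cv2.resize(a,(578,600),interpolation=cv2.INTER_CUBIC))
E
```

```text
(no output)
```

View pics/t1c.png

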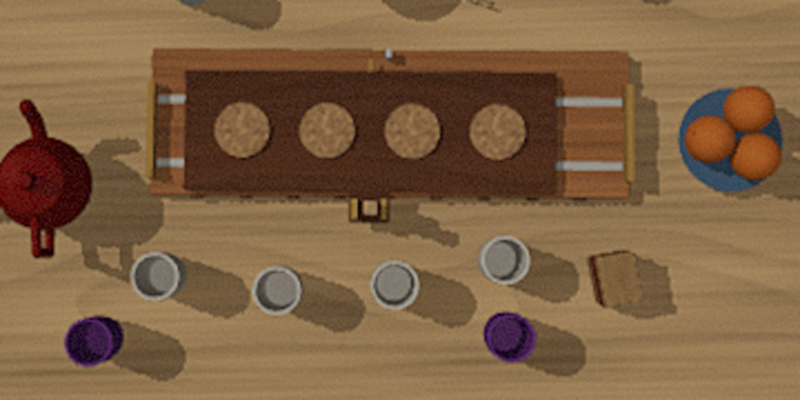

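View pics/s1c.png

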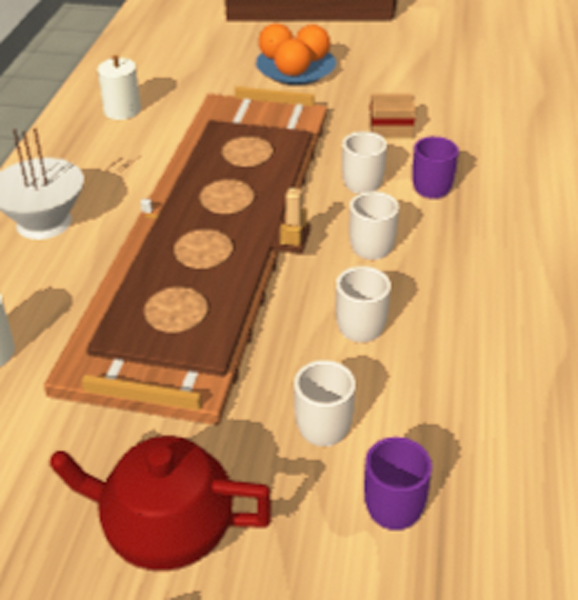

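The two views show four white cups, two purple cups, the tray left of mid-travel, its post near crop (370,208), and the pointer left of the white mark at (388,54). Next I'll work out their positions.

```bash
cat >> h.py <<'E'
def blobs(m,amin=30):
    n,l,s,ce=cv2.connectedComponentsWithStats(m.astype(np.uint8)); return [l==i for i in range(1,n) if s[i,4]>=amin]
def circ(p):
    A=np.c_[2*p[:,0],2*p[:,1],np.ones(len(p))]; s=np.linalg.lstsq(A,(p[:,:2]**2).sum(1),rcond=None)[0]
    return s[0],s[1],np.sqrt(s[2]+s[0]**2+s[1]**2)
def discs(c,m,h):
    "centre, radius of outer contours at height h"
    o=[]
    for b in blobs(m):
        k=max(cv2.findContours(b.astype(np.uint8),0,1)[0],key=len)
        hh=cv2.convexHull(k)[:,0].astype(float)
        (u,v),rad=cv2.minEnclosingCircle(hh.astype(np.float32)); 
        M=cv2.moments(cv2.convexHull(k)); q=(M['m10']/M['m00'],M['m01']/M['m00'])
        pts=np.array([onplane(c,x,h) for x in hh]); cc=circ(pts)
        o.append([*np.round(onplane(c,q,h)[:2],4),*np.round(cc,4),int(b.sum())])
    return o
def cups(c):
    P=cloud(c); hsv=cv2.cvtColor(c["pixels"],cv2.COLOR_RGB2HSV)
    zz=P[...,2]; m=(zz>.045)&(zz<.12)&(hsv[...,1]<60)&(P[...,0]>.2)&(P[...,0]<.62)&(abs(P[...,1])<.5)
    return m,P,hsv
E
python3 - <<'E'
from h import *
c=r.capture("top"); m,P,hsv=cups(c)
for o in discs(c,m,.065): print("cup",o)
for k in(.033,.037,.092):pass
print("saturation of coaster px",hsv[168,297],"tray",hsv[190,297],"cup",hsv[236,279],"wood",hsv[280,300])
reg=r.regions_of("coaster0","top")
for d in reg:
    for o in discs(c,d["pixels"],.037): print("coaster",round(d["conf"],2),o)
for t,h in(("grip_top",.092),("pointer",.033),("mark_top",.036)):
    for cam in("top","side"):
        cc=c if cam=="top" else None
        if cc is None: cc=r.capture("side")
        for d in r.tip_of(t,cam): print(t,cam,round(d["conf"],2),np.round(onplane(cc,d["at"],h),4))
pp=P[(P[...,2]>.08)&(P[...,2]<.1)&(abs(P[...,1])<.15)&(P[...,0]>.3)&(P[...,0]<.6)]; print("post",len(pp),pp.mean(0) if len(pp) else 0,np.ptp(pp,0))
for n,q in(("purple",(192,262)),("purple",(378,261)),("box",(424,235)),("pot",(174,195))): print(n,P[q[1],q[0]])
E
```

```text
cup [np.float64(0.4502), np.float64(-0.1328), np.float64(0.4504), np.float64(-0.1329), np.float64(0.0287), 131]
cup [np.float64(0.4427), np.float64(0.282), np.float64(0.4425), np.float64(0.2821), np.float64(0.0296), 160]
cup [np.float64(0.4244), np.float64(-0.0013), np.float64(0.4242), np.float64(-0.0011), np.float64(0.0281), 99]
cup [np.float64(0.422), np.float64(0.1387), np.float64(0.4221), np.float64(0.1386), np.float64(0.0283), 118]
saturation of coaster px [ 15 130 151] tray [ 14 160  70] cup [ 17  32 127] wood [ 16 109 154]
coaster 0.83 [np.float64(0.6029), np.float64(0.0221), np.float64(0.6277), np.float64(0.023), np.float64(0.2154), 9567]
grip_top top 0.49 [0.441  0.2669 0.092 ]
grip_top top 0.47 [0.5173 0.0211 0.092 ]
grip_top side 0.47 [0.5197 0.0074 0.092 ]
pointer top 0.85 [0.7132 0.0254 0.033 ]
pointer top 0.58 [ 0.6121 -0.0043  0.033 ]
pointer side 0.65 [0.7092 0.0295 0.033 ]
mark_top top 0.39 [0.5495 0.4179 0.036 ]
mark_top side 0.47 [0.7082 0.0033 0.036 ]
post 36 [0.51528997 0.02498577 0.09277279] [0.01325798 0.01329105 0.00900356]
purple [0.36489226 0.37780037 0.00434214]
purple [ 0.35420459 -0.1413425   0.00670452]
box [ 0.42483572 -0.25951917  0.05173219]
pot [0.54808965 0.39606707 0.08711149]
```

```bash
cat >> h.py <<'E'
def coasters(c,lo=100):
    hsv=cv2.cvtColor(c["pixels"],cv2.COLOR_RGB2HSV); P=cloud(c)
    tray=(hsv[...,2]<lo)&(P[...,2]>.022)&(P[...,2]<.05)&(P[...,0]>.5)&(abs(P[...,1])<.35)
    b=max(blobs(tray),key=lambda x:x.sum()); k=max(cv2.findContours(b.astype(np.uint8),0,1)[0],key=len)
    f=np.zeros((400,640),np.uint8); cv2.drawContours(f,[k],-1,1,-1)
    f=cv2.erode(f,np.ones((3,3)))
    q=cv2.minAreaRect(k)
    return sorted([o for o in discs(c,(f>0)&(hsv[...,2]>=lo)) if 250<o[5]<900] if 0 else [o for o in discs(c,(f>0)&(hsv[...,2]>=lo),.037) if o[5]>150],key=lambda o:o[1]),q
E
python3 - <<'E'
from h import *
c=r.capture("top"); co,q=coasters(c); print(q)
for o in co: print(np.array(o))
C=np.array(co); d=np.polyfit(C[:,1],C[:,0],1); print("yaw",-np.degrees(np.arctan(d[0])),np.diff(C[:,1]))
P=cloud(c); hsv=cv2.cvtColor(c["pixels"],cv2.COLOR_RGB2HSV)
print(hsv[128:144,306:334,1]);print(hsv[128:144,306:334,2])
E
```

```text
((317.68023681640625, 175.21664428710938), (171.00184631347656, 67.76338958740234), 0.535459041595459)
[ 6.081e-01 -1.329e-01  6.080e-01 -1.331e-01  3.390e-02  4.900e+02]
[ 6.124e-01 -2.830e-02  6.121e-01 -2.820e-02  3.380e-02  4.800e+02]
[6.159e-01 7.640e-02 6.159e-01 7.640e-02 3.380e-02 4.850e+02]
[6.196e-01 1.820e-01 6.197e-01 1.818e-01 3.370e-02 4.820e+02]
yaw -2.0737160664897143 [0.1046 0.1047 0.1056]
[[111 115 119 114 109 112 110 119 113 119 117 115 118 115 114 108 113 113
  113 115 112 110 109 113 109 112 113 110]
 [113 113 119 121 122 113 113 111 111 114 108 111 114 115 116 115 119 115
  117 119 110 108 113 115 111 116 112 117]
 [111 118 107 109 117 118 113 112 113 117 111 113 117 111 120 114 119 113
  112 117 111 111 113 107 113 109 112 114]
 [114 114 117 109 112 110 114 110 113 106 111 103 105 110 108 105 112 100
   71  87 105 113 116 107 109 109 108 112]
 [133 139 133 126 138 132 142 128 132 129 126 126 123 118 115 125 131  58
   22  31  76 132 128 119 127 116 123 118]
 [162 169 165 166 175 154 155 167 155 161 187 171 179 170 174 174 183  39
    8  14  71 199 169 178 182 1
[... 2355 characters left out ...]
126 124 125 127 124 122 123 127 122 124 140 135 125 129 125 128 128 124
  128 123 106 100  84  84  84  79 102 129]
 [122 127 126 126 129 125 129 123 125 133 140 136 123 130 122 108 115 133
  126 131 131 121 105 106 106 103 115 133]
 [123 126 125 125 124 123 123 127 125 132 144 134 121 129 114  76  97 128
  129 129 126 123 125 128 128 125 126 123]
 [107 110 105 110 113 111 112 112 110 121 136 124 114 104  93  78  91 111
  110 108 108 109 107 112 105 106 105 107]
 [ 77  79  79  74  81  77  76  76  76  89  99  82  78  73  62  61  65  69
   73  74  72  73  73  69  73  67  69  72]
 [ 69  60  69  67  64  67  59  62  62  58  63  71  65  64  65  62  66  64
   62  64  60  71  64  66  60  64  68  69]]
```

```bash
cat > plan.py <<'E'
# plan.py x y z yaw [x y z yaw ...] : tool-down targets (first: pose commanded now); prints row numbers relative to the first
import sys, numpy as np
from scipy.spatial.transform import Rotation as R
a=np.array(sys.argv[1:],float).reshape(-1,4); R0=R.from_euler('xyz',[180,0,a[0,3]],degrees=True)
for q in a[1:]:
    t=R0.inv().apply(q[:3]-a[0,:3])/.5; d=(R0.inv()*R.from_euler('xyz',[180,0,q[3]],degrees=True)).as_rotvec(degrees=True)/360
    print("travel",np.round(t,4).tolist(),"dr",np.round(d,4).tolist())
E
python3 plan.py .272 -.618 .227 -156.234 .45 -.2 .2 -182.07
python3 plan.py .45 -.2 .2 -182.07 .516 .026 .14 -182.07 .516 .026 .062 -182.07
```

```text
travel [-0.6627, 0.6216, 0.054] dr [0.0, -0.0, 0.0718]
travel [-0.1156, 0.4565, 0.12] dr [0.0, 0.0, 0.0]
travel [-0.1156, 0.4565, 0.276] dr [0.0, 0.0, 0.0]
```

Emit:
{"api": "jog_arm", "payload": {
  "travel": [
    [-0.6627,0.6216,0.054],
    [-0.6627,0.6216,0.054],
    [-0.6627,0.6216,0.054],
    [-0.6627,0.6216,0.054],
    [-0.6627,0.6216,0.054],
    [-0.6627,0.6216,0.054],
    [-0.6627,0.6216,0.054],
    [-0.6627,0.6216,0.054],
    [-0.6627,0.6216,0.054],
    [-0.6627,0.6216,0.054]
  ],
  "dr": [
    [0,0,0.0718],
    [0,0,0.0718],
    [0,0,0.0718],
    [0,0,0.0718],
    [0,0,0.0718],
    [0,0,0.0718],
    [0,0,0.0718],
    [0,0,0.0718],
    [0,0,0.0718],
    [0,0,0.0718]
  ],
  "claw": [1,1,1,1,1,1,1,1,1,1],
  "newtons": 40
}}

```text
time_s: 3.15
tcp_pos: [0.4499, -0.2001, 0.1997]
eef_rot: [-180.0, 0.0, 177.9]
contact_force: [-0.0, -0.4, 1.0]
gripper_width: 0.0873
gripper_force: 0.0
```

Emit:
{"api": "jog_arm", "payload": {
  "travel": [
    [-0.1156,0.4565,0.12],
    [-0.1156,0.4565,0.12],
    [-0.1156,0.4565,0.12],
    [-0.1156,0.4565,0.12],
    [-0.1156,0.4565,0.12],
    [-0.1156,0.4565,0.12],
    [-0.1156,0.4565,0.12],
    [-0.1156,0.4565,0.12],
    [-0.1156,0.4565,0.12],
    [-0.1156,0.4565,0.12]
  ],
  "dr": [
    [0,0,0],
    [0,0,0],
    [0,0,0],
    [0,0,0],
    [0,0,0],
    [0,0,0],
    [0,0,0],
    [0,0,0],
    [0,0,0],
    [0,0,0]
  ],
  "claw": [1,1,1,1,1,1,1,1,1,1]
}}

```text
time_s: 4.4
tcp_pos: [0.516, 0.0259, 0.1397]
eef_rot: [180.0, 0.0, 177.9]
contact_force: [-0.4, 0.4, 0.7]
gripper_width: 0.0875
gripper_force: 0.0
```

Emit:
{"api": "jog_arm", "payload": {
  "travel": [
    [0,0,0.08],
    [0,0,0.156],
    [0,0,0.156],
    [0,0,0.156],
    [0,0,0.156],
    [0,0,0.156],
    [0,0,0.156],
    [0,0,0.156],
    [0,0,0.156],
    [0,0,0.156]
  ],
  "dr": [
    [0,0,0],
    [0,0,0],
    [0,0,0],
    [0,0,0],
    [0,0,0],
    [0,0,0],
    [0,0,0],
    [0,0,0],
    [0,0,0],
    [0,0,0]
  ],
  "claw": [1,1,1,0,0,0,0,0,0,0]
}}

```text
time_s: 5.65
tcp_pos: [0.516, 0.0262, 0.0615]
eef_rot: [-180.0, -0.0, 177.9]
contact_force: [-1.1, 0.3, -0.1]
gripper_width: 0.0238
gripper_force: 0.0
```

Emit:
{"api": "jog_arm", "payload": {
  "travel": [
    [0,0,0],
    [0,0,0],
    [0,0,0],
    [0,-0.02,0],
    [0,-0.04,0],
    [0,-0.06,0],
    [0,-0.08,0],
    [0,-0.1,0],
    [0,-0.12,0],
    [0,-0.12,0]
  ],
  "dr": [
    [0,0,0],
    [0,0,0],
    [0,0,0],
    [0,0,0],
    [0,0,0],
    [0,0,0],
    [0,0,0],
    [0,0,0],
    [0,0,0],
    [0,0,0]
  ],
  "claw": [0,0,0,0,0,0,0,0,0,0]
}}

```text
time_s: 6.9
tcp_pos: [0.5138, -0.0345, 0.0615]
eef_rot: [-180.0, -0.0, 177.9]
contact_force: [0.7, -0.6, -1.3]
gripper_width: 0.0159
gripper_force: 40.0
```

Emit:
{"api": "jog_arm", "payload": {
  "travel": [
    [0,-0.005,0],
    [0,-0.01,0],
    [0,-0.015,0],
    [0,-0.02,0],
    [0,-0.025,0],
    [0,-0.03,0],
    [0,-0.034,0],
    [0,-0.038,0],
    [0,-0.042,0],
    [0,-0.046,0]
  ],
  "dr": [
    [0,0,0],
    [0,0,0],
    [0,0,0],
    [0,0,0],
    [0,0,0],
    [0,0,0],
    [0,0,0],
    [0,0,0],
    [0,0,0],
    [0,0,0]
  ],
  "claw": [0,0,0,0,0,0,0,0,0,0]
}}

```text
time_s: 8.15
tcp_pos: [0.513, -0.0568, 0.0615]
eef_rot: [180.0, -0.0, 177.9]
contact_force: [-0.4, 4.7, -1.6]
gripper_width: 0.0159
gripper_force: 40.0
```

```bash
python3 - <<'E'
from h import *
c=r.capture("side"); save(c,"side2"); a=c["pixels"][90:300,230:400,::-1]; cv2.imwrite("pics/s2c.png",cv2.resize(a,(486,600),interpolation=cv2.INTER_CUBIC)); print(r.get_state()["contact_force"])
E
```

```text
[-0.43746627  3.14954124 -2.98148966]
```

View pics/s2c.png

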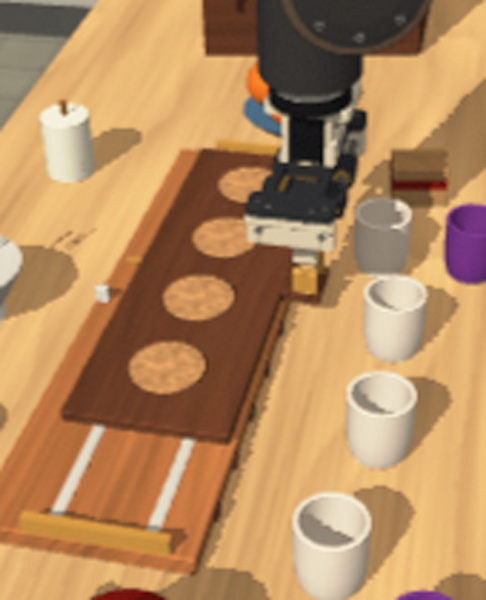

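The tray has followed the post and is now near the right-hand stop, at about (245,148) in the crop. I'll creep on from here.

Emit:
{"api": "jog_arm", "payload": {
  "travel": [
    [0,-0.001,0],
    [0,-0.002,0],
    [0,-0.003,0],
    [0,-0.004,0],
    [0,-0.005,0],
    [0,-0.006,0],
    [0,-0.007,0],
    [0,-0.008,0],
    [0,-0.009,0],
    [0,-0.01,0]
  ],
  "dr": [
    [0,0,0],
    [0,0,0],
    [0,0,0],
    [0,0,0],
    [0,0,0],
    [0,0,0],
    [0,0,0],
    [0,0,0],
    [0,0,0],
    [0,0,0]
  ],
  "claw": [0,0,0,0,0,0,0,0,0,0]
}}

```text
time_s: 9.45
tcp_pos: [0.5128, -0.0617, 0.0615]
eef_rot: [180.0, -0.0, 177.9]
contact_force: [-0.0, 4.6, -2.4]
gripper_width: 0.0158
gripper_force: 40.0
```

Emit:
{"api": "jog_arm", "payload": {
  "travel": [
    [0,-0.001,0],
    [0,-0.002,0],
    [0,-0.003,0],
    [0,-0.004,0],
    [0,-0.005,0],
    [0,-0.006,0],
    [0,-0.007,0],
    [0,-0.008,0],
    [0,-0.009,0],
    [0,-0.01,0]
  ],
  "dr": [
    [0,0,0],
    [0,0,0],
    [0,0,0],
    [0,0,0],
    [0,0,0],
    [0,0,0],
    [0,0,0],
    [0,0,0],
    [0,0,0],
    [0,0,0]
  ],
  "claw": [0,0,0,0,0,0,0,0,0,0]
}}

```text
time_s: 10.7
tcp_pos: [0.5127, -0.0667, 0.0616]
eef_rot: [180.0, -0.0, 177.9]
contact_force: [-0.1, 3.8, -2.2]
gripper_width: 0.0158
gripper_force: 40.0
```

Emit:
{"api": "jog_arm", "payload": {
  "travel": [
    [0,-0.001,0],
    [0,-0.002,0],
    [0,-0.003,0],
    [0,-0.004,0],
    [0,-0.005,0],
    [0,-0.006,0],
    [0,-0.007,0],
    [0,-0.008,0],
    [0,-0.009,0],
    [0,-0.01,0]
  ],
  "dr": [
    [0,0,0],
    [0,0,0],
    [0,0,0],
    [0,0,0],
    [0,0,0],
    [0,0,0],
    [0,0,0],
    [0,0,0],
    [0,0,0],
    [0,0,0]
  ],
  "claw": [0,0,0,0,0,0,0,0,0,0]
}}

```text
time_s: 11.95
tcp_pos: [0.5127, -0.0685, 0.0615]
eef_rot: [179.8, 0.1, 177.9]
contact_force: [-5.7, 28.7, 0.9]
gripper_width: 0.0156
gripper_force: 40.0
```

```bash
python3 - <<'E'
from h import *
c=r.capture("top"); a=c["pixels"][120:220,240:440,::-1]; cv2.imwrite("pics/t3c.png",cv2.resize(a,(800,400),interpolation=cv2.INTER_CUBIC)); print(r.get_state()["contact_force"])
E
```

```text
[-5.33844455 26.73161921  1.22503405]
```

View pics/t3c.png

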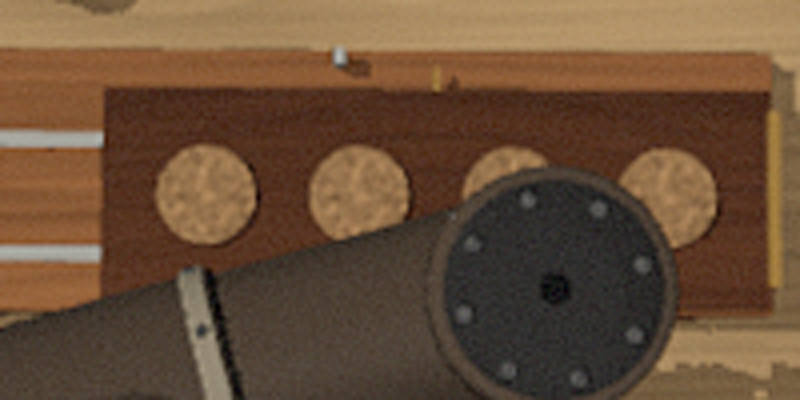

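Emit:
{"api": "jog_arm", "payload": {
  "travel": [
    [0,0.006,0],
    [0,0.006,0],
    [0,0.006,0],
    [0,0.006,0],
    [0,0.006,0],
    [0,0.006,-0.07],
    [0,0.006,-0.14],
    [0,0.006,-0.22],
    [0,0.006,-0.28],
    [0,0.006,-0.28]
  ],
  "dr": [
    [0,0,0],
    [0,0,0],
    [0,0,0],
    [0,0,0],
    [0,0,0],
    [0,0,0],
    [0,0,0],
    [0,0,0],
    [0,0,0],
    [0,0,0]
  ],
  "claw": [0,1,1,1,1,1,1,1,1,1]
}}

```text
time_s: 13.25
tcp_pos: [0.514, -0.0687, 0.2042]
eef_rot: [180.0, 0.3, 177.9]
contact_force: [0.1, -0.2, -0.1]
gripper_width: 0.0874
gripper_force: 0.0
```

```bash
python3 plan.py .5126 -.0689 .202 -182.07 .36 -.42 .202 -182.07
```

```text
travel [0.2796, -0.7128, -0.0] dr [0.0, 0.0, 0.0]
```

Emit:
{"api": "jog_arm", "payload": {
  "travel": [
    [0.2796,-0.7128,0],
    [0.2796,-0.7128,0],
    [0.2796,-0.7128,0],
    [0.2796,-0.7128,0],
    [0.2796,-0.7128,0],
    [0.2796,-0.7128,0],
    [0.2796,-0.7128,0],
    [0.2796,-0.7128,0],
    [0.2796,-0.7128,0],
    [0.2796,-0.7128,0]
  ],
  "dr": [
    [0,0,0],
    [0,0,0],
    [0,0,0],
    [0,0,0],
    [0,0,0],
    [0,0,0],
    [0,0,0],
    [0,0,0],
    [0,0,0],
    [0,0,0]
  ],
  "claw": [1,1,1,1,1,1,1,1,1,1]
}}

```text
time_s: 14.5
tcp_pos: [0.3607, -0.4187, 0.2017]
eef_rot: [-180.0, 0.0, 178.0]
contact_force: [0.0, 0.5, 0.2]
gripper_width: 0.0876
gripper_force: 0.0
```

```bash
cat > look.py <<'E'
from h import *
c=r.capture("top"); save(c,"last"); m,P,hsv=cups(c)
for o in discs(c,m,.065): print("cup",np.round(o[2:],4))
for o in coasters(c)[0]: print("coaster",np.round(o[2:],4))
E
cat >> look.py <<'E'
for name,m in (("white",hsv[...,1]<60),("purple",(hsv[...,0]>125)&(hsv[...,0]<160)&(hsv[...,1]>90))):
    m=m&(P[...,2]>.03)&(P[...,2]<.12)&(P[...,0]>.2)&(P[...,0]<.7)&(abs(P[...,1])<.5)
    print(name,[np.round(P[b].mean(0),3).tolist() for b in blobs(m,25)])
E
python3 look.py
```

```text
cup [ 4.506e-01 -1.328e-01  2.880e-02  1.320e+02]
cup [4.424e-01 2.820e-01 2.960e-02 1.560e+02]
cup [ 4.242e-01 -1.100e-03  2.810e-02  1.010e+02]
cup [4.219e-01 1.386e-01 2.850e-02 1.230e+02]
coaster [ 6.052e-01 -2.222e-01  3.410e-02  4.990e+02]
coaster [ 6.088e-01 -1.174e-01  3.430e-02  5.010e+02]
coaster [ 6.126e-01 -1.230e-02  3.440e-02  5.000e+02]
coaster [6.165e-01 9.270e-02 3.400e-02 4.930e+02]
white [[0.45, -0.135, 0.058], [0.443, 0.285, 0.056], [0.423, -0.002, 0.062], [0.422, 0.143, 0.06]]
purple [[0.359, -0.138, 0.055], [0.367, 0.365, 0.054]]
```

```bash
python3 plan.py .36 -.42 .202 -182.07 .4506 -.1328 .16 -182.07 .4506 -.1328 .034 -182.07
echo place; python3 plan.py .4506 -.1328 .034 -182.07 .4506 -.1328 .18 -182.07 .6052 -.2222 .18 -182.07 .6052 -.2222 .085 -182.07 .6052 -.2222 .0725 -182.07
```

```text
travel [-0.1603, 0.5806, 0.084] dr [0.0, 0.0, 0.0]
travel [-0.1603, 0.5806, 0.336] dr [0.0, 0.0, 0.0]
place
travel [0.0, 0.0, -0.292] dr [0.0, 0.0, 0.0]
travel [-0.3155, -0.1675, -0.292] dr [0.0, 0.0, 0.0]
travel [-0.3155, -0.1675, -0.102] dr [0.0, 0.0, 0.0]
travel [-0.3155, -0.1675, -0.077] dr [0.0, 0.0, 0.0]
```

Emit:
{"api": "jog_arm", "payload": {
  "travel": [
    [-0.1603,0.5806,0.084],
    [-0.1603,0.5806,0.084],
    [-0.1603,0.5806,0.084],
    [-0.1603,0.5806,0.084],
    [-0.1603,0.5806,0.084],
    [-0.1603,0.5806,0.084],
    [-0.1603,0.5806,0.19],
    [-0.1603,0.5806,0.28],
    [-0.1603,0.5806,0.336],
    [-0.1603,0.5806,0.336]
  ],
  "dr": [
    [0,0,0],
    [0,0,0],
    [0,0,0],
    [0,0,0],
    [0,0,0],
    [0,0,0],
    [0,0,0],
    [0,0,0],
    [0,0,0],
    [0,0,0]
  ],
  "claw": [1,1,1,1,1,1,1,1,1,1],
  "newtons": 20
}}

```text
time_s: 15.8
tcp_pos: [0.449, -0.133, 0.0322]
eef_rot: [-180.0, -0.2, 177.9]
contact_force: [0.7, -0.5, 0.3]
gripper_width: 0.0875
gripper_force: 0.0
```

Emit:
{"api": "jog_arm", "payload": {
  "travel": [
    [0,0,0],
    [0,0,0],
    [0,0,0],
    [0,0,0],
    [0,0,0],
    [0,0,0],
    [0,0,-0.04],
    [0,0,-0.13],
    [0,0,-0.22],
    [0,0,-0.292]
  ],
  "dr": [
    [0,0,0],
    [0,0,0],
    [0,0,0],
    [0,0,0],
    [0,0,0],
    [0,0,0],
    [0,0,0],
    [0,0,0],
    [0,0,0],
    [0,0,0]
  ],
  "claw": [0.3,0.3,0.3,0.3,0.3,0.3,0.3,0.3,0.3,0.3]
}}

```text
time_s: 17.05
tcp_pos: [0.4504, -0.1325, 0.1812]
eef_rot: [180.0, 0.0, 177.9]
contact_force: [0.9, 0.7, -2.1]
gripper_width: 0.0571
gripper_force: 20.0
```

Emit:
{"api": "jog_arm", "payload": {
  "travel": [
    [-0.08,-0.042,0],
    [-0.16,-0.084,0],
    [-0.24,-0.126,0],
    [-0.3155,-0.1675,0],
    [-0.3155,-0.1675,0.05],
    [-0.3155,-0.1675,0.12],
    [-0.3155,-0.1675,0.18],
    [-0.3155,-0.1675,0.205],
    [-0.3155,-0.1675,0.217],
    [-0.3155,-0.1675,0.217]
  ],
  "dr": [
    [0,0,0],
    [0,0,0],
    [0,0,0],
    [0,0,0],
    [0,0,0],
    [0,0,0],
    [0,0,0],
    [0,0,0],
    [0,0,0],
    [0,0,0]
  ],
  "claw": [0.3,0.3,0.3,0.3,0.3,0.3,0.3,0.3,0.3,0.3]
}}

```text
time_s: 18.3
tcp_pos: [0.6059, -0.2221, 0.0721]
eef_rot: [-180.0, 0.1, 177.9]
contact_force: [-0.9, -0.1, -1.4]
gripper_width: 0.0571
gripper_force: 20.0
```

Emit:
{"api": "jog_arm", "payload": {
  "travel": [
    [0,0,0],
    [0,0,0],
    [0,0,0],
    [0,0,0],
    [0,0,0],
    [0,0,-0.03],
    [0,0,-0.09],
    [0,0,-0.17],
    [0,0,-0.257],
    [0,0,-0.257]
  ],
  "dr": [
    [0,0,0],
    [0,0,0],
    [0,0,0],
    [0,0,0],
    [0,0,0],
    [0,0,0],
    [0,0,0],
    [0,0,0],
    [0,0,0],
    [0,0,0]
  ],
  "claw": [0.3,1,1,1,1,1,1,1,1,1]
}}

```text
time_s: 19.55
tcp_pos: [0.6075, -0.2226, 0.2053]
eef_rot: [-179.9, 0.5, 177.9]
contact_force: [0.3, -0.5, -0.5]
gripper_width: 0.0878
gripper_force: 0.0
```

```bash
python3 look.py
```

```text
cup [ 6.069e-01 -2.263e-01  3.110e-02  1.230e+02]
cup [4.424e-01 2.821e-01 2.960e-02 1.610e+02]
cup [4.218e-01 1.386e-01 2.850e-02 1.250e+02]
coaster [6.167e-01 9.310e-02 3.470e-02 5.110e+02]
white [[0.629, -0.235, 0.088], [0.59, -0.228, 0.073], [0.443, 0.285, 0.055], [0.421, 0.142, 0.06]]
purple [[0.367, 0.364, 0.054]]
```

```bash
python3 plan.py .6052 -.2222 .2 -182.07 .4424 .2820 .18 -92.07
echo place; python3 plan.py .4424 .2820 .18 -92.07 .6166 .0928 .18 -92.07 
```

```text
travel [0.3618, 0.996, 0.04] dr [0.0, 0.0, -0.25]
place
travel [0.3656, -0.3618, -0.0] dr [0.0, 0.0, 0.0]
```

Emit:
{"api": "jog_arm", "payload": {
  "travel": [
    [0.3618,0.996,0.04],
    [0.3618,0.996,0.04],
    [0.3618,0.996,0.04],
    [0.3618,0.996,0.04],
    [0.3618,0.996,0.04],
    [0.3618,0.996,0.04],
    [0.3618,0.996,0.04],
    [0.3618,0.996,0.04],
    [0.3618,0.996,0.04],
    [0.3618,0.996,0.04]
  ],
  "dr": [
    [0,0,-0.25],
    [0,0,-0.25],
    [0,0,-0.25],
    [0,0,-0.25],
    [0,0,-0.25],
    [0,0,-0.25],
    [0,0,-0.25],
    [0,0,-0.25],
    [0,0,-0.25],
    [0,0,-0.25]
  ],
  "claw": [1,1,1,1,1,1,1,1,1,1]
}}

```text
time_s: 20.85
tcp_pos: [0.4414, 0.2838, 0.1789]
eef_rot: [179.9, -0.1, -91.9]
contact_force: [0.5, -1.1, -0.4]
gripper_width: 0.0877
gripper_force: 0.0
```

Emit:
{"api": "jog_arm", "payload": {
  "travel": [
    [0,0,0],
    [0,0,0.1],
    [0,0,0.2],
    [0,0,0.292],
    [0,0,0.292],
    [0,0,0.292],
    [0,0,0.292],
    [0,0,0.292],
    [0,0,0.292],
    [0,0,0.292]
  ],
  "dr": [
    [0,0,0],
    [0,0,0],
    [0,0,0],
    [0,0,0],
    [0,0,0],
    [0,0,0],
    [0,0,0],
    [0,0,0],
    [0,0,0],
    [0,0,0]
  ],
  "claw": [1,1,1,1,0.3,0.3,0.3,0.3,0.3,0.3]
}}

```text
time_s: 22.1
tcp_pos: [0.4431, 0.2831, 0.0353]
eef_rot: [-179.9, 0.1, -92.0]
contact_force: [-2.8, 0.1, 7.2]
gripper_width: 0.0569
gripper_force: 20.0
```

Emit:
{"api": "jog_arm", "payload": {
  "travel": [
    [0,0,0],
    [0,0,-0.05],
    [0,0,-0.13],
    [0,0,-0.21],
    [0,0,-0.292],
    [0.09,-0.09,-0.292],
    [0.18,-0.18,-0.292],
    [0.27,-0.27,-0.292],
    [0.3656,-0.3618,-0.292],
    [0.3656,-0.3618,-0.292]
  ],
  "dr": [
    [0,0,0],
    [0,0,0],
    [0,0,0],
    [0,0,0],
    [0,0,0],
    [0,0,0],
    [0,0,0],
    [0,0,0],
    [0,0,0],
    [0,0,0]
  ],
  "claw": [0.3,0.3,0.3,0.3,0.3,0.3,0.3,0.3,0.3,0.3]
}}

```text
time_s: 23.35
tcp_pos: [0.6183, 0.0898, 0.1794]
eef_rot: [180.0, -0.0, -92.3]
contact_force: [-1.2, 0.5, -2.1]
gripper_width: 0.0566
gripper_force: 20.0
```

Emit:
{"api": "jog_arm", "payload": {
  "travel": [
    [0,0,0],
    [0,0,0.05],
    [0,0,0.12],
    [0,0,0.18],
    [0,0,0.2],
    [0,0,0.208],
    [0,0,0.213],
    [0,0,0.216],
    [0,0,0.216],
    [0,0,0.216]
  ],
  "dr": [
    [0,0,0],
    [0,0,0],
    [0,0,0],
    [0,0,0],
    [0,0,0],
    [0,0,0],
    [0,0,0],
    [0,0,0],
    [0,0,0],
    [0,0,0]
  ],
  "claw": [0.3,0.3,0.3,0.3,0.3,0.3,0.3,0.3,0.3,0.3]
}}

```text
time_s: 24.6
tcp_pos: [0.6172, 0.093, 0.0724]
eef_rot: [-179.9, 0.0, -92.1]
contact_force: [-0.8, 0.1, 4.2]
gripper_width: 0.0567
gripper_force: 20.0
```

Emit:
{"api": "jog_arm", "payload": {
  "travel": [
    [0,0,0],
    [0,0,0],
    [0,0,0],
    [0,0,0],
    [0,0,0],
    [0,0,-0.03],
    [0,0,-0.09],
    [0,0,-0.17],
    [0,0,-0.256],
    [0,0,-0.256]
  ],
  "dr": [
    [0,0,0],
    [0,0,0],
    [0,0,0],
    [0,0,0],
    [0,0,0],
    [0,0,0],
    [0,0,0],
    [0,0,0],
    [0,0,0],
    [0,0,0]
  ],
  "claw": [0.3,1,1,1,1,1,1,1,1,1]
}}

```text
time_s: 25.85
tcp_pos: [0.6189, 0.0936, 0.2051]
eef_rot: [-179.5, 0.2, -92.0]
contact_force: [-0.4, 0.3, -0.6]
gripper_width: 0.0874
gripper_force: 0.0
```

```bash
python3 look.py
```

```text
cup [ 6.068e-01 -2.274e-01  3.220e-02  2.520e+02]
cup [6.101e-01 1.152e-01 1.010e-02 3.600e+01]
cup [ 4.239e-01 -1.300e-03  2.840e-02  1.030e+02]
cup [4.219e-01 1.386e-01 2.850e-02 1.270e+02]
coaster [ 6.115e-01 -2.258e-01  4.080e-02  5.350e+02]
coaster [ 6.091e-01 -1.170e-01  3.470e-02  5.130e+02]
coaster [ 6.133e-01 -1.270e-02  3.440e-02  5.010e+02]
white [[0.608, -0.227, 0.069], [0.615, 0.069, 0.091], [0.612, 0.109, 0.056], [0.423, -0.002, 0.061], [0.421, 0.142, 0.059]]
purple [[0.358, -0.138, 0.055]]
```

```bash
python3 plan.py .6166 .0928 .2 -92.07 .4219 .1386 .18 -92.07 .4219 .1386 .034 -92.07
echo place; python3 plan.py .4219 .1386 .034 -92.07 .613 -.0125 .18 -92.07 
echo n; python3 plan.py .613 -.0125 .2 -92.07 .424 -.0012 .18 -92.07 .424 -.0012 .034 -92.07;  python3 plan.py .424 -.0012 .034 -92.07 .609 -.1172 .18 -92.07
```

```text
travel [-0.0775, 0.3925, 0.04] dr [0.0, 0.0, 0.0]
travel [-0.0775, 0.3925, 0.332] dr [0.0, 0.0, 0.0]
place
travel [0.2882, -0.3929, -0.292] dr [0.0, 0.0, 0.0]
n
travel [-0.0089, 0.3786, 0.04] dr [0.0, 0.0, 0.0]
travel [-0.0089, 0.3786, 0.332] dr [0.0, 0.0, 0.0]
travel [0.2185, -0.3781, -0.292] dr [0.0, 0.0, 0.0]
```

Emit:
{"api": "jog_arm", "payload": {
  "travel": [
    [-0.0775,0.3925,0.04],
    [-0.0775,0.3925,0.04],
    [-0.0775,0.3925,0.04],
    [-0.0775,0.3925,0.04],
    [-0.0775,0.3925,0.04],
    [-0.0775,0.3925,0.14],
    [-0.0775,0.3925,0.24],
    [-0.0775,0.3925,0.332],
    [-0.0775,0.3925,0.332],
    [-0.0775,0.3925,0.332]
  ],
  "dr": [
    [0,0,0],
    [0,0,0],
    [0,0,0],
    [0,0,0],
    [0,0,0],
    [0,0,0],
    [0,0,0],
    [0,0,0],
    [0,0,0],
    [0,0,0]
  ],
  "claw": [1,1,1,1,1,1,1,1,1,1]
}}

```text
time_s: 27.15
tcp_pos: [0.4233, 0.1392, 0.0345]
eef_rot: [-180.0, -0.0, -92.1]
contact_force: [0.7, -0.4, 0.6]
gripper_width: 0.0877
gripper_force: 0.0
```

Emit:
{"api": "jog_arm", "payload": {
  "travel": [
    [0,0,0],
    [0,0,0],
    [0,0,0],
    [0,0,0],
    [0,0,0],
    [0,0,0],
    [0,0,-0.05],
    [0,0,-0.13],
    [0,0,-0.21],
    [0,0,-0.292]
  ],
  "dr": [
    [0,0,0],
    [0,0,0],
    [0,0,0],
    [0,0,0],
    [0,0,0],
    [0,0,0],
    [0,0,0],
    [0,0,0],
    [0,0,0],
    [0,0,0]
  ],
  "claw": [0.3,0.3,0.3,0.3,0.3,0.3,0.3,0.3,0.3,0.3]
}}

```text
time_s: 28.4
tcp_pos: [0.4215, 0.1386, 0.1808]
eef_rot: [180.0, -0.0, -92.1]
contact_force: [0.8, 1.3, -1.5]
gripper_width: 0.0573
gripper_force: 20.0
```

Emit:
{"api": "jog_arm", "payload": {
  "travel": [
    [0.07,-0.09,0],
    [0.14,-0.19,0],
    [0.21,-0.29,0],
    [0.2882,-0.3929,0],
    [0.2882,-0.3929,0],
    [0.2882,-0.3929,0.08],
    [0.2882,-0.3929,0.16],
    [0.2882,-0.3929,0.2],
    [0.2882,-0.3929,0.212],
    [0.2882,-0.3929,0.216]
  ],
  "dr": [
    [0,0,0],
    [0,0,0],
    [0,0,0],
    [0,0,0],
    [0,0,0],
    [0,0,0],
    [0,0,0],
    [0,0,0],
    [0,0,0],
    [0,0,0]
  ],
  "claw": [0.3,0.3,0.3,0.3,0.3,0.3,0.3,0.3,0.3,0.3]
}}

```text
time_s: 29.65
tcp_pos: [0.6131, -0.012, 0.0719]
eef_rot: [-180.0, -0.0, -92.0]
contact_force: [-0.2, -0.8, 0.0]
gripper_width: 0.0572
gripper_force: 20.0
```

Emit:
{"api": "jog_arm", "payload": {
  "travel": [
    [0,0,0],
    [0,0,0],
    [0,0,0],
    [0,0,0],
    [0,0,0],
    [0,0,-0.03],
    [0,0,-0.09],
    [0,0,-0.17],
    [0,0,-0.256],
    [0,0,-0.256]
  ],
  "dr": [
    [0,0,0],
    [0,0,0],
    [0,0,0],
    [0,0,0],
    [0,0,0],
    [0,0,0],
    [0,0,0],
    [0,0,0],
    [0,0,0],
    [0,0,0]
  ],
  "claw": [0.3,0.3,1,1,1,1,1,1,1,1]
}}

```text
time_s: 30.9
tcp_pos: [0.6154, -0.0121, 0.205]
eef_rot: [-179.5, 0.1, -92.1]
contact_force: [-0.0, -0.3, -1.1]
gripper_width: 0.0876
gripper_force: 0.0
```

```bash
python3 look.py; python3 - <<'E'
from h import *
c=r.capture("side"); save(c,"s4"); print([(np.round(d["at"]).tolist(),round(d["conf"],2),np.round(onplane(c,d["at"],0.0)[:2],3).tolist()) for d in r.tip_of("cup0","side")])
E
```

```text
cup [ 6.058e-01 -2.280e-01  3.180e-02  2.400e+02]
cup [6.176e-01 9.530e-02 2.800e-02 6.200e+01]
cup [ 6.045e-01 -2.540e-02  1.430e-02  3.100e+01]
cup [ 4.239e-01 -1.300e-03  2.840e-02  1.030e+02]
coaster [ 5.937e-01 -2.224e-01  5.010e-02  5.410e+02]
coaster [ 6.096e-01 -1.179e-01  3.430e-02  5.010e+02]
white [[0.607, -0.227, 0.069], [0.607, -0.019, 0.051], [0.603, 0.09, 0.066], [0.422, -0.002, 0.062]]
purple [[0.359, -0.137, 0.056]]
[([304.0, 193.0], 0.9, [0.609, -0.053]), ([374.0, 327.0], 0.77, [0.371, 0.365]), ([394.0, 185.0], 0.71, [0.355, -0.134]), ([289.0, 215.0], 0.6, [0.629, 0.052]), ([367.0, 212.0], 0.6, [0.421, 0.006]), ([318.0, 154.0], 0.57, [0.612, -0.271])]
```

Emit:
{"api": "jog_arm", "payload": {
  "travel": [
    [-0.0089,0.3786,0.04],
    [-0.0089,0.3786,0.04],
    [-0.0089,0.3786,0.04],
    [-0.0089,0.3786,0.04],
    [-0.0089,0.3786,0.04],
    [-0.0089,0.3786,0.14],
    [-0.0089,0.3786,0.24],
    [-0.0089,0.3786,0.332],
    [-0.0089,0.3786,0.332],
    [-0.0089,0.3786,0.332]
  ],
  "dr": [
    [0,0,0],
    [0,0,0],
    [0,0,0],
    [0,0,0],
    [0,0,0],
    [0,0,0],
    [0,0,0],
    [0,0,0],
    [0,0,0],
    [0,0,0]
  ],
  "claw": [1,1,1,1,1,1,1,1,1,1]
}}

```text
time_s: 32.3
tcp_pos: [0.4254, -0.0007, 0.0344]
eef_rot: [-180.0, -0.0, -92.1]
contact_force: [0.3, -0.0, 0.2]
gripper_width: 0.0876
gripper_force: 0.0
```

Emit:
{"api": "jog_arm", "payload": {
  "travel": [
    [0,0,0],
    [0,0,0],
    [0,0,0],
    [0,0,0],
    [0,0,0],
    [0,0,0],
    [0,0,-0.05],
    [0,0,-0.13],
    [0,0,-0.21],
    [0,0,-0.292]
  ],
  "dr": [
    [0,0,0],
    [0,0,0],
    [0,0,0],
    [0,0,0],
    [0,0,0],
    [0,0,0],
    [0,0,0],
    [0,0,0],
    [0,0,0],
    [0,0,0]
  ],
  "claw": [0.3,0.3,0.3,0.3,0.3,0.3,0.3,0.3,0.3,0.3]
}}

```text
time_s: 33.55
tcp_pos: [0.4235, -0.0011, 0.1807]
eef_rot: [180.0, 0.0, -92.1]
contact_force: [1.7, 0.6, -1.1]
gripper_width: 0.0562
gripper_force: 20.0
```

Emit:
{"api": "jog_arm", "payload": {
  "travel": [
    [0.055,-0.09,0],
    [0.11,-0.19,0],
    [0.165,-0.29,0],
    [0.2185,-0.3781,0],
    [0.2185,-0.3781,0],
    [0.2185,-0.3781,0.08],
    [0.2185,-0.3781,0.16],
    [0.2185,-0.3781,0.2],
    [0.2185,-0.3781,0.212],
    [0.2185,-0.3781,0.216]
  ],
  "dr": [
    [0,0,0],
    [0,0,0],
    [0,0,0],
    [0,0,0],
    [0,0,0],
    [0,0,0],
    [0,0,0],
    [0,0,0],
    [0,0,0],
    [0,0,0]
  ],
  "claw": [0.3,0.3,0.3,0.3,0.3,0.3,0.3,0.3,0.3,0.3]
}}

```text
time_s: 34.8
tcp_pos: [0.609, -0.1168, 0.0719]
eef_rot: [-180.0, -0.0, -92.1]
contact_force: [-0.1, 0.2, -0.1]
gripper_width: 0.0561
gripper_force: 20.0
```

Emit:
{"api": "jog_arm", "payload": {
  "travel": [
    [0,0,0],
    [0,0,0],
    [0,0,0],
    [0,0,0],
    [0,0,0],
    [0,0,-0.03],
    [0,0,-0.09],
    [0,0,-0.17],
    [0,0,-0.256],
    [0,0,-0.256]
  ],
  "dr": [
    [0,0,0],
    [0,0,0],
    [0,0,0],
    [0,0,0],
    [0,0,0],
    [0,0,0],
    [0,0,0],
    [0,0,0],
    [0,0,0],
    [0,0,0]
  ],
  "claw": [0.3,0.3,1,1,1,1,1,1,1,1]
}}

```text
time_s: 36.05
tcp_pos: [0.6114, -0.1172, 0.2051]
eef_rot: [-179.5, 0.0, -92.0]
contact_force: [-1.2, -0.2, -0.5]
gripper_width: 0.0877
gripper_force: 0.0
```

```bash
python3 plan.py .609 -.1172 .2 -92.07 .36 -.42 .202 -137
```

```text
travel [0.6232, 0.4758, -0.004] dr [0.0, -0.0, 0.1248]
```

Emit:
{"api": "jog_arm", "payload": {
  "travel": [
    [0.6232,0.4758,-0.004],
    [0.6232,0.4758,-0.004],
    [0.6232,0.4758,-0.004],
    [0.6232,0.4758,-0.004],
    [0.6232,0.4758,-0.004],
    [0.6232,0.4758,-0.004],
    [0.6232,0.4758,-0.004],
    [0.6232,0.4758,-0.004],
    [0.6232,0.4758,-0.004],
    [0.6232,0.4758,-0.004]
  ],
  "dr": [
    [0,0,0.1248],
    [0,0,0.1248],
    [0,0,0.1248],
    [0,0,0.1248],
    [0,0,0.1248],
    [0,0,0.1248],
    [0,0,0.1248],
    [0,0,0.1248],
    [0,0,0.1248],
    [0,0,0.1248]
  ],
  "claw": [1,1,1,1,1,1,1,1,1,1]
}}

```text
time_s: 37.3
tcp_pos: [0.3608, -0.419, 0.2016]
eef_rot: [-180.0, 0.0, -136.9]
contact_force: [0.5, 1.0, -0.8]
gripper_width: 0.0871
gripper_force: 0.0
```

```bash
cat > look2.py <<'E'
from h import *
import sys
c=r.capture("top"); save(c,sys.argv[1]); P=cloud(c); hsv=cv2.cvtColor(c["pixels"],cv2.COLOR_RGB2HSV)
m=(hsv[...,1]<75)&(P[...,2]>.055)&(P[...,2]<.13)&(P[...,0]>.5)&(P[...,0]<.69)&(abs(P[...,1])<.32)
for o in sorted(discs(c,m,.102),key=lambda o:o[1]): print("cup top",np.array(o))
hi=(P[...,2]>.085)&(P[...,2]<.13)&(P[...,0]>.57)&(P[...,0]<.66)&(abs(P[...,1])<.32)
for b in blobs(hi): print("depth rim",circ(P[b]),P[b].mean(0))
s=cv2.resize(c["pixels"][115:225,225:425,::-1],(800,440),interpolation=cv2.INTER_CUBIC); cv2.imwrite(f"pics/{sys.argv[1]}c.png",s)
d=r.capture("side"); cv2.imwrite(f"pics/{sys.argv[1]}s.png",cv2.resize(d["pixels"][120:300,220:400,::-1],(600,600),interpolation=cv2.INTER_CUBIC))
E
python3 look2.py t5
```

```text
cup top [ 6.021e-01 -2.188e-01  6.021e-01 -2.187e-01  3.090e-02  2.830e+02]
cup top [ 6.074e-01 -1.158e-01  6.076e-01 -1.157e-01  2.980e-02  2.370e+02]
cup top [ 6.111e-01 -1.190e-02  6.112e-01 -1.190e-02  2.900e-02  1.880e+02]
cup top [6.146e-01 9.290e-02 6.146e-01 9.300e-02 2.920e-02 1.940e+02]
depth rim (np.float64(0.6151036457786666), np.float64(0.0931361446784621), np.float64(0.026786957149651142)) [0.61603084 0.09382246 0.09989923]
depth rim (np.float64(0.6117642720861993), np.float64(-0.012350405833556233), np.float64(0.026740074089656257)) [ 0.61206972 -0.01273997  0.10055728]
depth rim (np.float64(0.6083162932088471), np.float64(-0.11735900100854374), np.float64(0.026718386147769772)) [ 0.60860933 -0.11862971  0.09979981]
depth rim (np.float64(0.6032819498643044), np.float64(-0.221766417676924), np.float64(0.02678432464954587)) [ 0.60313052 -0.22295211  0.09864296]
```

View pics/t5c.png

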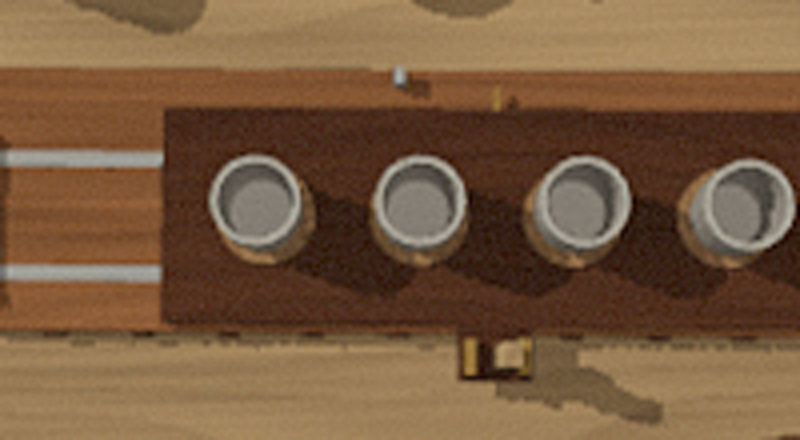

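View pics/t5s.png

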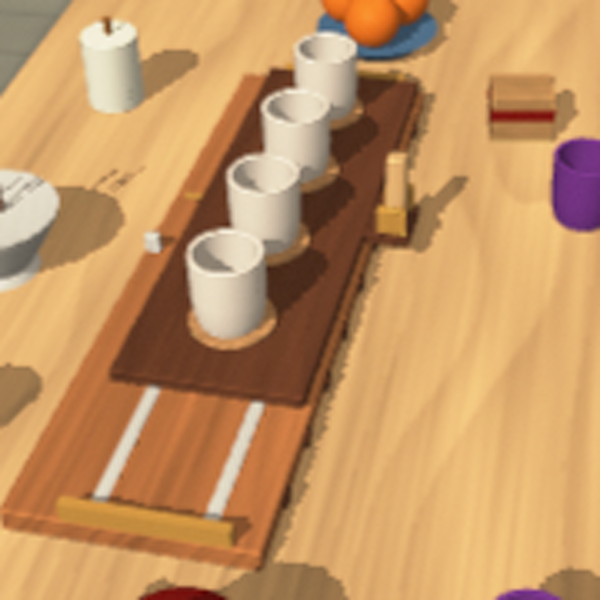

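All four cups stand centred on their coasters. In the top crop the mark is at (400,76), the pointer at (498,98) and the post at (510,352). Now the exact gap, then the post.

```bash
cat > gap.py <<'E'
from h import *
# remaining travel (mm) from pointer to mark along base y
ey=np.array([.0361,.9993,0])
def cen(w,thr): w=np.clip(w-thr,0,None); return w.sum() and np.array([(w*np.arange(w.shape[1])).sum(),(w*np.arange(w.shape[0])[:,None]).sum()])/w.sum()
def measure(c):
    hsv=cv2.cvtColor(c["pixels"],cv2.COLOR_RGB2HSV).astype(float)
    mk=cen(110-hsv[130:138,318:332,1],0)+[318,130]
    # pointer: bright brass, in rows 137-142: V above the column median of the base strip
    s=hsv[138:141,295:370,2].mean(0); 
    bg=np.median(s); j=np.argmax(s); k=np.arange(max(j-2,0),min(j+3,75)); w=np.clip(s[k]-bg-3,0,None)
    col=295+(w*k).sum()/w.sum()
    M=onplane(c,mk,.036); p=onplane(c,(col,139),.033)
    return mk,col,round(s[j]-bg,1),round(float((M-p)@ey)*1000,2)
if __name__=="__main__":
    for i in range(2): print(measure(r.capture("top")))
    im=cv2.imread("pics/top1.png")[:,:,::-1]; c=r.capture("top"); c["pixels"]=np.ascontiguousarray(im); print("start",measure(c))
E
python3 gap.py; python3 plan.py .36 -.42 .202 -137 .5126 -.0685 .16 -182.07; python3 plan.py .5126 -.0685 .16 -182.07 .5126 -.0685 .064 -182.07
```

```text
(array([324.45908184, 133.6247505 ]), np.float64(348.78723404255317), np.float64(15.3), 67.2)
(array([324.41576819, 133.54312668]), np.float64(348.7962962962963), np.float64(17.3), 67.35)
start (array([324.40753664, 133.65247732]), np.float64(316.3448275862069), np.float64(15.0), -22.08)
travel [-0.7027, 0.306, 0.084] dr [0.0, -0.0, 0.1252]
travel [0.0, -0.0, 0.192] dr [0.0, 0.0, 0.0]
```

Emit:
{"api": "jog_arm", "payload": {
  "travel": [
    [-0.7027,0.306,0.084],
    [-0.7027,0.306,0.084],
    [-0.7027,0.306,0.084],
    [-0.7027,0.306,0.084],
    [-0.7027,0.306,0.084],
    [-0.7027,0.306,0.084],
    [-0.7027,0.306,0.084],
    [-0.7027,0.306,0.084],
    [-0.7027,0.306,0.084],
    [-0.7027,0.306,0.084]
  ],
  "dr": [
    [0,0,0.1252],
    [0,0,0.1252],
    [0,0,0.1252],
    [0,0,0.1252],
    [0,0,0.1252],
    [0,0,0.1252],
    [0,0,0.1252],
    [0,0,0.1252],
    [0,0,0.1252],
    [0,0,0.1252]
  ],
  "claw": [0.7,0.7,0.7,0.7,0.7,0.7,0.7,0.7,0.7,0.7],
  "newtons": 30
}}

```text
time_s: 38.8
tcp_pos: [0.5123, -0.069, 0.1597]
eef_rot: [180.0, 0.0, 177.9]
contact_force: [-0.6, -0.2, 0.4]
gripper_width: 0.0615
gripper_force: 0.0
```

Emit:
{"api": "jog_arm", "payload": {
  "travel": [
    [0,0,0],
    [0,0,0.08],
    [0,0,0.16],
    [0,0,0.192],
    [0,0,0.192],
    [0,0,0.192],
    [0,0,0.192],
    [0,0,0.192],
    [0,0,0.192],
    [0,0,0.192]
  ],
  "dr": [
    [0,0,0],
    [0,0,0],
    [0,0,0],
    [0,0,0],
    [0,0,0],
    [0,0,0],
    [0,0,0],
    [0,0,0],
    [0,0,0],
    [0,0,0]
  ],
  "claw": [0.7,0.7,0.7,0.7,0.4,0.2,0,0,0,0]
}}

```text
time_s: 40.05
tcp_pos: [0.5128, -0.0679, 0.064]
eef_rot: [180.0, 0.0, 177.9]
contact_force: [-1.4, 4.1, 4.3]
gripper_width: 0.0157
gripper_force: 30.0
```

Emit:
{"api": "jog_arm", "payload": {
  "travel": [
    [0,0,0],
    [0,0,0],
    [0,0,0],
    [0,0,0],
    [0,0,0],
    [0,0,0],
    [0,0,0],
    [0,0,0],
    [0,0,0],
    [0,0,0]
  ],
  "dr": [
    [0,0,0],
    [0,0,0],
    [0,0,0],
    [0,0,0],
    [0,0,0],
    [0,0,0],
    [0,0,0],
    [0,0,0],
    [0,0,0],
    [0,0,0]
  ],
  "claw": [0,0,0,0,0,0,0,0,0,0]
}}

```text
time_s: 41.3
tcp_pos: [0.5128, -0.0679, 0.064]
eef_rot: [180.0, 0.0, 177.9]
contact_force: [-1.7, 5.4, 5.7]
gripper_width: 0.0157
gripper_force: 30.0
```

Emit:
{"api": "jog_arm", "payload": {
  "travel": [
    [0,0.004,0],
    [0,0.008,0],
    [0,0.012,0],
    [0,0.016,0],
    [0,0.02,0],
    [0,0.024,0],
    [0,0.028,0],
    [0,0.032,0],
    [0,0.036,0],
    [0,0.04,0]
  ],
  "dr": [
    [0,0,0],
    [0,0,0],
    [0,0,0],
    [0,0,0],
    [0,0,0],
    [0,0,0],
    [0,0,0],
    [0,0,0],
    [0,0,0],
    [0,0,0]
  ],
  "claw": [0,0,0,0,0,0,0,0,0,0]
}}

```text
time_s: 42.55
tcp_pos: [0.5135, -0.049, 0.0639]
eef_rot: [-179.9, 0.0, 177.9]
contact_force: [-1.0, -3.9, 5.7]
gripper_width: 0.0157
gripper_force: 30.0
```

Emit:
{"api": "jog_arm", "payload": {
  "travel": [
    [0,0.004,0],
    [0,0.008,0],
    [0,0.012,0],
    [0,0.016,0],
    [0,0.02,0],
    [0,0.024,0],
    [0,0.028,0],
    [0,0.032,0],
    [0,0.036,0],
    [0,0.04,0]
  ],
  "dr": [
    [0,0,0],
    [0,0,0],
    [0,0,0],
    [0,0,0],
    [0,0,0],
    [0,0,0],
    [0,0,0],
    [0,0,0],
    [0,0,0],
    [0,0,0]
  ],
  "claw": [0,0,0,0,0,0,0,0,0,0]
}}

```text
time_s: 43.8
tcp_pos: [0.5142, -0.029, 0.0639]
eef_rot: [-179.9, 0.0, 177.9]
contact_force: [-1.1, -4.0, 5.3]
gripper_width: 0.0159
gripper_force: 30.0
```

Emit:
{"api": "jog_arm", "payload": {
  "travel": [
    [0,0.004,0],
    [0,0.008,0],
    [0,0.012,0],
    [0,0.016,0],
    [0,0.02,0],
    [0,0.024,0],
    [0,0.028,0],
    [0,0.032,0],
    [0,0.036,0],
    [0,0.04,0]
  ],
  "dr": [
    [0,0,0],
    [0,0,0],
    [0,0,0],
    [0,0,0],
    [0,0,0],
    [0,0,0],
    [0,0,0],
    [0,0,0],
    [0,0,0],
    [0,0,0]
  ],
  "claw": [0,0,0,0,0,0,0,0,0,0]
}}

```text
time_s: 45.05
tcp_pos: [0.5149, -0.009, 0.0639]
eef_rot: [-179.9, 0.0, 177.9]
contact_force: [0.5, -3.9, 5.8]
gripper_width: 0.0158
gripper_force: 30.0
```

```bash
python3 - <<'E'
from gap import *
c=r.capture("top"); print(measure(c)); save(c,"t6")
cv2.imwrite("pics/t6c.png",cv2.resize(c["pixels"][115:225,225:425,::-1],(800,440),interpolation=cv2.INTER_CUBIC))
E
```

```text
(array([324.42046205, 133.53531353]), np.float64(332.02), np.float64(19.3), 21.11)
```

View pics/t6c.png

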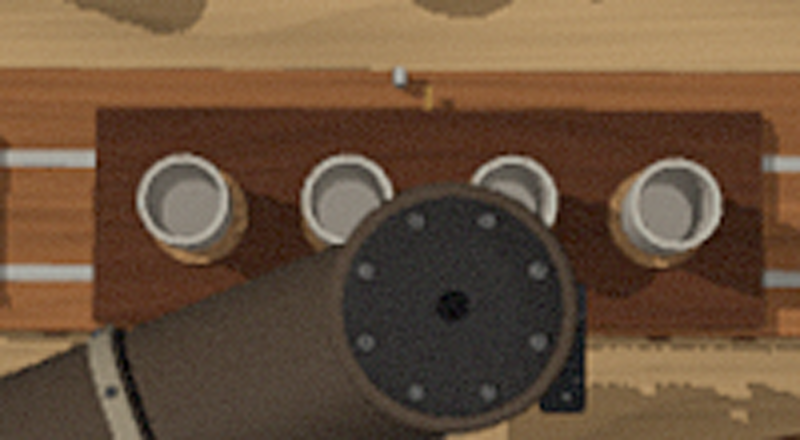

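The pointer is at (428,97) and the mark at (400,76), so about 20.5 mm remain and the cups are riding steadily.

Emit:
{"api": "jog_arm", "payload": {
  "travel": [
    [0,0.004,0],
    [0,0.008,0],
    [0,0.012,0],
    [0,0.016,0],
    [0,0.02,0],
    [0,0.024,0],
    [0,0.027,0],
    [0,0.03,0],
    [0,0.032,0],
    [0,0.032,0]
  ],
  "dr": [
    [0,0,0],
    [0,0,0],
    [0,0,0],
    [0,0,0],
    [0,0,0],
    [0,0,0],
    [0,0,0],
    [0,0,0],
    [0,0,0],
    [0,0,0]
  ],
  "claw": [0,0,0,0,0,0,0,0,0,0]
}}

```text
time_s: 46.35
tcp_pos: [0.5155, 0.0071, 0.0639]
eef_rot: [-179.9, 0.0, 177.9]
contact_force: [-0.4, -3.2, 6.8]
gripper_width: 0.0155
gripper_force: 30.0
```

```bash
python3 - <<'E'
from gap import *
for i in range(2): c=r.capture("top"); print(measure(c))
h=cv2.cvtColor(c["pixels"],cv2.COLOR_RGB2HSV); print(h[130:143,318:334,2]); print(h[130:143,318:334,1])
E
```

```text
(array([324.37974684, 133.50366422]), np.float64(325.7230769230769), np.float64(18.7), 3.87)
(array([324.43324433, 133.48798398]), np.float64(325.67164179104475), np.float64(18.0), 3.58)
[[167 168 170 168 169 169 168 168 169 170 170 167 170 172 172 170]
 [171 173 172 176 171 163 173 171 170 174 178 176 178 178 175 174]
 [161 161 160 166 148 137 174 166 155 161 160 155 162 161 160 168]
 [132 133 132 134 128 129 178 163 129 121 136 136 136 134 134 144]
 [139 134 134 137 122 132 186 166 119 100 130 130 125 134 139 139]
 [129 126 124 126 116 126 153 144  99  81  84  88  83  99 120 129]
 [132 134 139 134 136 125  83  96 125 102  95  93  95  91 106 138]
 [138 136 139 142 143 136 114 127 156 108  95 101  97  95 112 146]
 [141 144 138 145 144 143 141 149 159 124  98  99 101  98 115 146]
 [142 141 144 142 141 142 142 150 159 139 115  98 101 103 131 145]
 [145 142 140 143 140 140 141 156 160 146 134  92  97 121 148 143]
 [127 128 125 125 121 123 128 146 150 129 118  79  86  97 128 116]
 [ 90  89  86  81  82  81  98 119 114  84  78  70  72  73  79  86]]
[[107 111 105 108 109 112 115 114 110 110 105 115 108 107 108 110]
 [104 106 102 107 109  97  72  81  98 113 105 104 103 107 105 106]
 [120 119 121 115 131  61  18  23  76 127 123 128 118 117 120 115]
 [184 174 168 173 173  49   7  14  65 190 173 167 169 164 158 158]
 [145 160 154 156 176  37  11  14  45 196 161 155 167 154 161 154]
 [154 160 165 168 171  47   8  11  41 167 164 156 141 149 164 160]
 [151 156 143 156 159 114  31  80 135 153 174 181 148 151 164 148]
 [153 159 163 149 148 163 139 143 162 161 156 169 155 172 164 157]
 [159 149 157 148 163 155 156 156 149 152 141 167 154 146 171 150]
 [156 159 151 158 154 160 154 163 157 156 153 172 149 161 158 158]
 [148 154 158 155 158 158 146 147 148 157 154 183 160 152 143 150]
 [159 149 147 165 171 155 161 159 161 154 151 155 157 160 155 169]
 [161 160 166 170 168 154 151 141 159 161 180 160 163 150 152 148]]
```

Emit:
{"api": "jog_arm", "payload": {
  "travel": [
    [0,0.001,0],
    [0,0.002,0],
    [0,0.003,0],
    [0,0.004,0],
    [0,0.005,0],
    [0,0.006,0],
    [0,0.007,0],
    [0,0.0078,0],
    [0,0.0078,0],
    [0,0.0078,0]
  ],
  "dr": [
    [0,0,0],
    [0,0,0],
    [0,0,0],
    [0,0,0],
    [0,0,0],
    [0,0,0],
    [0,0,0],
    [0,0,0],
    [0,0,0],
    [0,0,0]
  ],
  "claw": [0,0,0,0,0,0,0,0,0,0]
}}

```text
time_s: 47.7
tcp_pos: [0.5157, 0.0109, 0.0639]
eef_rot: [-179.9, 0.0, 177.9]
contact_force: [-0.3, -4.4, 5.0]
gripper_width: 0.0161
gripper_force: 30.0
```

```bash
python3 - <<'E'
from gap import *
for i in range(3): c=r.capture("top"); print(measure(c))
cv2.imwrite("pics/t7c.png",cv2.resize(c["pixels"][125:150,305:345,::-1],(800,500),interpolation=cv2.INTER_CUBIC))
E
```

```text
(array([324.41888112, 133.30979021]), np.float64(324.5), np.float64(15.7), 0.39)
(array([324.46416145, 133.31245651]), np.float64(324.4868421052632), np.float64(16.0), 0.23)
(array([324.49895761, 133.40166782]), np.float64(324.49333333333334), np.float64(15.7), 0.15)
```

View pics/t7c.png

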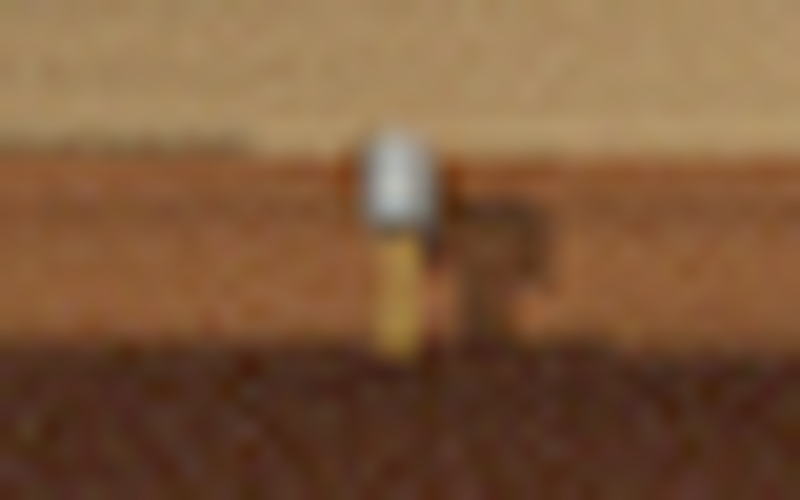

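The pointer (brass, column 400) stands centred under the mark block (column 400). I'll release and back off.

Emit:
{"api": "jog_arm", "payload": {
  "travel": [
    [0,0,0],
    [0,0,0],
    [0,0,0],
    [0,0,0],
    [0,0,0],
    [0,0,-0.03],
    [0,0,-0.09],
    [0,0,-0.17],
    [0,0,-0.25],
    [0,0,-0.276]
  ],
  "dr": [
    [0,0,0],
    [0,0,0],
    [0,0,0],
    [0,0,0],
    [0,0,0],
    [0,0,0],
    [0,0,0],
    [0,0,0],
    [0,0,0],
    [0,0,0]
  ],
  "claw": [0.6,0.6,0.6,0.6,0.6,0.6,0.6,0.6,0.6,0.6]
}}

```text
time_s: 49.1
tcp_pos: [0.5167, 0.0118, 0.2054]
eef_rot: [179.9, 0.3, 177.9]
contact_force: [0.2, 0.5, -0.2]
gripper_width: 0.0524
gripper_force: 0.0
```

Emit:
{"api": "jog_arm", "payload": {
  "travel": [
    [0.2796,-0.7128,0],
    [0.2796,-0.7128,0],
    [0.2796,-0.7128,0],
    [0.2796,-0.7128,0],
    [0.2796,-0.7128,0],
    [0.2796,-0.7128,0],
    [0.2796,-0.7128,0],
    [0.2796,-0.7128,0],
    [0.2796,-0.7128,0],
    [0.2796,-0.7128,0]
  ],
  "dr": [
    [0,0,0],
    [0,0,0],
    [0,0,0],
    [0,0,0],
    [0,0,0],
    [0,0,0],
    [0,0,0],
    [0,0,0],
    [0,0,0],
    [0,0,0]
  ],
  "claw": [0.6,0.6,0.6,0.6,0.6,0.6,0.6,0.6,0.6,0.6]
}}

```text
time_s: 50.35
tcp_pos: [0.3636, -0.3385, 0.2017]
eef_rot: [-180.0, 0.0, 178.0]
contact_force: [0.0, 0.7, 0.6]
gripper_width: 0.0525
gripper_force: 0.0
```

```bash
python3 look2.py t8; python3 - <<'E'
from gap import *
print(measure(r.capture("top")))
E
```

```text
cup top [ 6.045e-01 -1.535e-01  6.045e-01 -1.535e-01  3.020e-02  2.450e+02]
cup top [ 6.100e-01 -5.030e-02  6.099e-01 -5.060e-02  2.930e-02  2.000e+02]
cup top [6.139e-01 5.400e-02 6.139e-01 5.400e-02 2.900e-02 1.850e+02]
cup top [6.168e-01 1.581e-01 6.167e-01 1.582e-01 2.970e-02 2.210e+02]
depth rim (np.float64(0.6177097375221102), np.float64(0.1593977819382142), np.float64(0.02684017743198257)) [0.61924792 0.15987708 0.09959296]
depth rim (np.float64(0.6141969516673702), np.float64(0.05379256349304801), np.float64(0.02670035391283169)) [0.61661034 0.05332105 0.1001218 ]
depth rim (np.float64(0.61063081888108), np.float64(-0.050951312295495044), np.float64(0.02676149820019401)) [ 0.61169956 -0.05124     0.10037176]
depth rim (np.float64(0.6056217236957204), np.float64(-0.15549026615658998), np.float64(0.026756894814397632)) [ 0.60583411 -0.15641419  0.09993474]
(array([324.41801548, 133.41942294]), np.float64(324.4583333333333), np.float64(15.0), 0.27)
```

View pics/t8c.png

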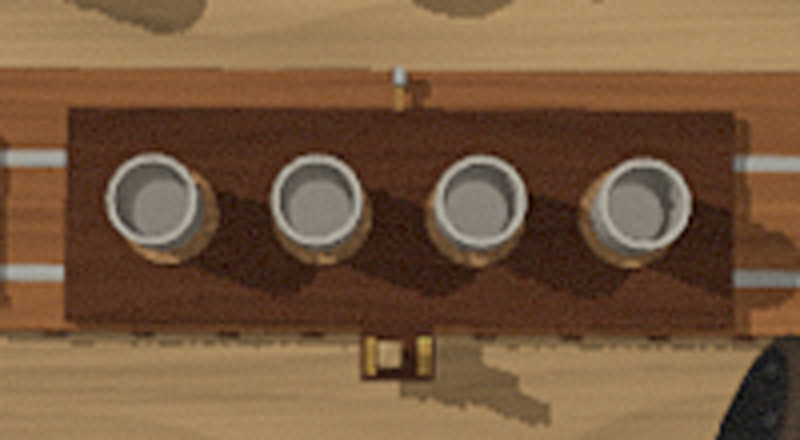

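View pics/t8s.png

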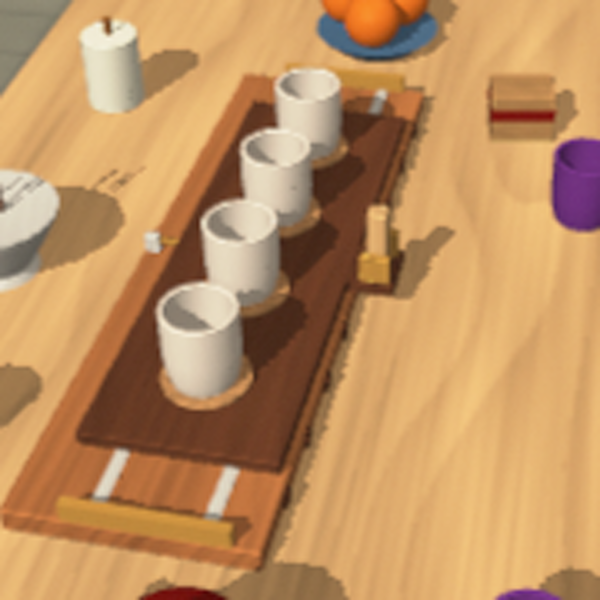

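The cups are centred, the post sits at the left cheek (crop 385,353) and the pointer is on the mark (400,90). Handing in.

```bash
python3 -c "
from plant import r
print(r.close_job())"
```

```text
the job is handed in; nothing more can be done
None
```

The job is handed in. All four porcelain cups stand on their own coasters, centred to about 2 mm; the pointer is about 0.3 mm from the middle of the mark, with the last move leftward and the post against the left cheek of the fork.

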